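# Hold a bore probe centred in the guide bush

### The arm

A 6-joint arm with a two-finger parallel gripper is mounted at the origin on a cart in front of the work surface, level with it; the furniture and walls round the work are solid. World frame = base frame: x ahead of the robot, y to its left, z up, the work surface at z = 0. Lengths are in mm, angles in rad, forces in N, time in s.
With the tool pointing down it reaches from about 400 to 925 mm from the base axis. Payload 12.5 kg.
Tool frame: the origin (TCP) lies midway between the tips of the shut fingers; the grasp point (between the pads) lies 19 mm behind it; z points along the fingers, y is the line along which they close (so a half turn about z gives the same grasp; the last joint's range is limited). The gripper opens to 95 mm and grips with 3 to 60 N. Pads are 20 mm wide; open, the fingers measure 119 mm over their backs; the gripper's body (75 mm by 180 mm) begins 59 mm behind the grasp point.
Start: joints at [-0.891, 0.491, 1.559, -0, 1.092, -0.106], TCP at [442.145, -441.763, 214.661] pointing down, gripper open.
Joint ranges: [-3.1, 3.1], [-0.84, 2.19], [0.05, 2.79], [-1.13, 4.28], [0.06, 2.93], [-2.69, 2.69]. Speed limits (rad/s): [2.22, 2.22, 2.79, 3.14, 3.14, 3.14].

### API

Orientations are given as [roll, pitch, yaw] about the fixed x, y, z axes, in that order (R = Rz(yaw) Ry(pitch) Rx(roll)).
In Python, from cell import * gives the robot as it stands.
- The arm moves only by the tool servo_tool, never from a script. Its argument "moves" is one flat list of numbers, 5 for each row, row after row: the shift along the world's x, y, z as a fraction of full scale, then the turn about the world's z as a fraction of full scale, then the opening, from 0 (shut) to 1 (fully open). A call has 1 to 12 rows; each row is the pose to reach, as a shift and turn from the pose commanded when the call began, turning the shorter way round; what a row does not reach only later rows make up. Full scale, the value 1, is 400 mm for a shift and 180 degrees for a turn. A row lasts 1/12 s, in which the tool goes at most 41.7 mm and 7.16 degrees, less where a joint would pass 70% of its speed; a pose out of reach is approached as far as the arm can. A call with a number of a shift or a turn outside -1 to 1 is refused whole. A call with a gripper value outside its range is refused whole. The fingers move at their own pace and stop on an object; the grip force is fixed at half the most. Time passes only in rows, so rows that repeat a pose let the fingers close. It gives the time, the measured TCP pose, the force, the opening and the grip force at its end, in the units of the state.
- state(): the state, without advancing time (a new reading comes with each control period).
- read_camera(name): name is "side" or "top"; returns (picture, depth): 480x640x3 uint8, blue, green, red; 480x640 float32, mm along the optical axis (not along the pixel's ray), 0 where there is no reading.
- get_calibration(name): a dict with "K" (3x3 intrinsics, pixels), "k1" (the pictures are not rectified: a ray, as slopes to the right and down, at radius r is drawn at 1 + k1 r^2 times it, then the intrinsics apply), "R" (3x3) and "t" (3): a world point X has camera coordinates R X + t. Camera axes: x right, y down, z forward; pixel columns grow to the right and rows downward; lengths in mm; the calibration is good to about 2 mm. A picture is of the moment at which its call begins. get_calibration takes no time and is no camera call.
- job_done(): hands the job in; it is judged then, once.
The state is a dict: "t": time; "joints": joint angles; "qvel": joint speeds; "tau": joint torques, N m; "eef_pos": TCP position; "tcp_rot": TCP orientation; "ft_force": force on the tool from outside, world axes, zero at the start; "moment": the same for the moment, N m; "opening": opening from 0.0 (shut) to 1.0 (fully open); "grip_force": force on a finger pad.
Only numpy, scipy, OpenCV 4.12 (cv2) and the standard library are available. Lean on these libraries where they do the work, as an engineer would, in place of code of your own. Each camera call takes 0.05 s, during which the arm holds its last target. There are 200 camera calls.

### The job

Lift the yellow-handled bore probe straight out of its blue holder on the free-spinning turntable and lower its steel rod through the brass guide bush of the inspection stand, never touching the bush, the stand or the flange in it with the probe, until the red mark on the rod is level with the top of the bush. Finish while still holding the probe there, upright, still and centred in the bush. Leave the bolt standing and the nut lying on the turntable, and do not move the tape measure.

Things in the scene. Friction and masses are not known exactly. Their poses are not given: they have to be found in the camera images.
- probe: Loose bore probe, round, about 150 g. Origin at the lower tip's centre, z up the rod. Steel stem 10 mm dia, 0 to 76 mm; brass collar 26 mm dia, 76 to 82 mm; yellow round handle 20 mm dia, 82 to 132 mm (top). It starts upright, its collar resting on top of the blue holder tube, the handle free above; any yaw grasps it alike.
- probe_mark (a point): Centre of the red depth mark, a 6 mm wide red band round the probe's stem, 62 mm above the tip and 14 mm below the underside of the collar.
- turntable: Aluminium disc 150 mm dia with 5 mm black rim; spins freely about its vertical axis when pushed off centre, no limits. Origin on the axis at the disc's underside, 78 mm above the bench, on a fixed foot; disc top at 90 mm. Blue holder tube (28 mm outside, 16 mm bore) stands 42 mm out on the disc's +x axis, its top at 174 mm: lift the probe over 76 mm to clear it.
- stand: Fixed stand, on either side (turntable on the other). Origin: centre of its underside, z up = axis of bush and flange. Green pedestal with grey plate 100 x 146 mm, top at 70 mm; posts at y +-62 mm carry an aluminium bridge 44 x 148 mm, top at 134 mm, nuts to 140 mm. Upright brass bush in its centre. Grey flange fixed below on the axis, 70 to 102 mm high, bore at least 22 mm wide.
- guide_mouth (a point): Centre of the top of the brass guide bush, 146 mm above the bench, z up along the bore. Bush 38 mm dia at the top, 30 mm long, clear bore 22 mm dia, open at both ends. With the red mark level with this point the probe's tip hangs 84 mm above the bench, in the flange's bore, touching nothing.
- hex_bolt: Bystander: grey hexagon bolt 70 mm tall, 28 mm wide, standing loose on its head on the turntable. Origin at the centre of its underside, z up.
- big_nut: Bystander: grey hexagon nut 35 mm wide, 16 mm tall, lying loose on the turntable. Origin at the centre of its underside.
- tape_measure: Bystander: yellow and black tape measure, 34 x 75 x 65 mm, standing loose on the bench. Origin at the centre of its underside.

How it is judged:
By the outcome, as a careful person would: the job done as asked, in the order asked, and still so for the second after the job is handed in, while the arm keeps its last pose, push and grip.
It also fails if it takes over 45 s, if anything falls off the work surface, if the arm or the gripper's body presses on something with over 40 N, if the wrist force passes 120 N, or if a joint passes its speed limit or range.

## Working session

There is one attempt and no reset: what is moved stays moved. The work goes in short steps, Python scripts to look and compute and a tool call to move; the robot and the scene stay as the last step left them, time stands still between calls to the robot, and variables do not carry over. Pictures are saved under pics/ and viewed, at most 10 in all, crops included, and the job is handed in when it is done.

Besides the shell and the picture viewer there is one more tool, called after "Call:" by a JSON object that holds its "method" and its "body". servo_tool: Moves the arm, as the interface text tells. Its arguments: {"type":"object","properties":{"moves":{"type":"array"}},"required":["moves"]}

```bash
mkdir -p pics; ls; cat > h.py <<'E'
from cell import *
import numpy as np, cv2
def pts(name,d=None):
    c=get_calibration(name);return c
def ray(c,uv):
    K=np.array(c["K"]);uv=np.atleast_2d(np.array(uv,float))
    d=np.stack([(uv[:,0]-K[0,2])/K[0,0],(uv[:,1]-K[1,2])/K[1,1]],1);u=d.copy()
    for _ in range(20): u=d/(1+c["k1"]*(u**2).sum(1,keepdims=True))
    return np.c_[u,np.ones(len(u))]
def cloud(c,uv,z):
    X=ray(c,uv)*np.array(z,float).reshape(-1,1)
    return (X-np.array(c["t"]))@np.array(c["R"])
def plane(c,uv,h):
    R=np.array(c["R"]);o=-R.T@np.array(c["t"]);d=ray(c,uv)@R
    return o+d*((h-o[2])/d[:,2])[:,None]
def proj(c,X):
    p=np.atleast_2d(X)@np.array(c["R"]).T+np.array(c["t"]);u=p[:,:2]/p[:,2:]
    u=u*(1+c["k1"]*(u**2).sum(1,keepdims=True));K=np.array(c["K"])
    return u@K[:2,:2].T+K[:2,2]
E
python3 - <<'E'
from h import *
for n in("side","top"):
    im,d=read_camera(n);cv2.imwrite(f"pics/{n}0.png",im);np.savez(f"{n}0.npz",im=im,d=d)
    c=get_calibration(n);print(n,c,(d>0).mean(), -np.array(c["R"]).T@np.array(c["t"]))
print(state())
E
```

```text
pics
side {'K': array([[571.00663916,   0.        , 323.83813258],
       [  0.        , 571.00663916, 245.40196727],
       [  0.        ,   0.        ,   1.        ]]), 'k1': -0.054325272184169895, 'R': array([[-0.40969373,  0.91221035, -0.00482956],
       [ 0.78131796,  0.34816461, -0.51799965],
       [-0.47084316, -0.21599463, -0.85536719]]), 't': array([ 346.67111668, -362.46668231, 1228.06163827])} 0.995888671875 [1003.45514165   75.21581073  864.36028762]
top {'K': array([[495.05519043,   0.        , 320.00015325],
       [  0.        , 495.05519043, 226.05994561],
       [  0.        ,   0.        ,   1.        ]]), 'k1': -0.06318155305486199, 'R': array([[ 0.01351887, -0.99985681,  0.01017808],
       [-0.9927461 , -0.01463751, -0.11933532],
       [ 0.11946722, -0.00849097, -0.99280184]]), 't': array([-128.70503396,  623.82924426,  942.86332487])} 0.9961555989583334 [ 508.40273968 -111.5494762  1011.83127535]
{'t': 0.1, 'joints': array([-8.90591352e-01,  4.91522106e-01,  1.55944443e+00, -5.00214489e-06,
        1.09172848e+00, -1.05589686e-01]), 'qvel': array([ 0.00125748, -0.00107893, -0.00254351,  0.00133411,  0.00120956,
       -0.00169187]), 'tau': array([ 1.47062434e-03, -6.13625193e+01, -2.58605540e+01,  6.93976530e-02,
        4.70113289e-02, -5.47215222e-05]), 'eef_pos': array([ 441.97855613, -441.55122843,  214.08675377]), 'tcp_rot': array([-3.14049596e+00, -1.11770859e-04,  7.85796907e-01]), 'ft_force': array([-0.33210221, -0.24016536, -0.17368942]), 'moment': array([ 0.05458143, -0.00755295, -0.01521596]), 'grip_force': 0.0, 'opening': 1.0007710118434474}
```

View pics/side0.png

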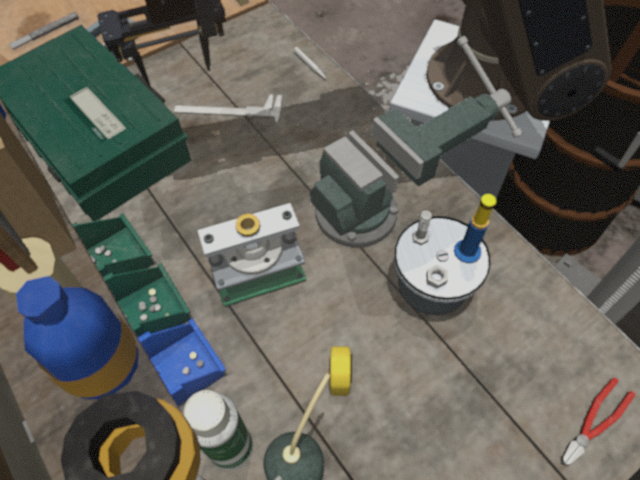

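View pics/top0.png

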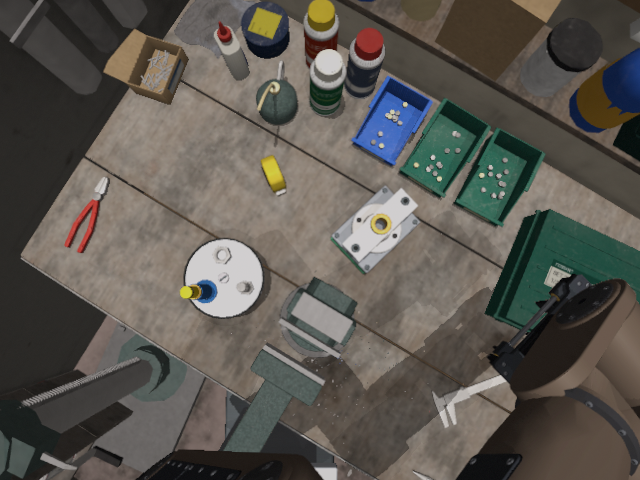

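The side view shows the handle top at (488,201), the bush at (248,225) and the turntable centre near (442,262). In the top view the handle is at (190,292), the bush at (381,224), the turntable at (223,278), and a vise stands between them at (318,315).

```bash
cat > m.py <<'E'
from h import *
def comp(im,box,lo,hi):
    x0,y0,x1,y1=box;hsv=cv2.cvtColor(im,cv2.COLOR_BGR2HSV)
    m=cv2.inRange(hsv,lo,hi);k=np.zeros_like(m);k[y0:y1,x0:x1]=m[y0:y1,x0:x1]
    n,l,s,_=cv2.connectedComponentsWithStats(k);i=1+s[1:,4].argmax()
    v,u=np.nonzero(l==i);return np.c_[u,v]
E
python3 - <<'E'
from m import *
B={"side":dict(h=(465,185,505,235),b=(230,208,266,240)),"top":dict(h=(175,280,205,304),b=(365,208,397,240))}
for n in B:
    z=np.load(n+"0.npz");im,d=z["im"],z["d"];c=get_calibration(n)
    uv=comp(im,B[n]["h"],(22,150,80),(34,255,255));P=cloud(c,uv,d[uv[:,1],uv[:,0]])
    print(n,"handle",len(uv),uv.min(0),uv.max(0),"zrange",np.percentile(P[:,2],[2,50,98]))
    t=P[P[:,2]>224];print(" top cloud mean",t.mean(0),len(t),(t.min(0)+t.max(0))/2)
    uv=comp(im,B[n]["b"],(12,110,60),(34,255,255));P=plane(c,uv,146)
    hull=cv2.convexHull(uv.astype(np.float32))
    e=cv2.fitEllipse(hull);print(" bush",len(uv),e, plane(c,[e[0]],146), P.min(0),P.max(0))
    v,u=np.mgrid[0:480,0:640];A=cloud(c,np.c_[u.ravel(),v.ravel()],d.ravel())
    # disc
    xy=plane(c,[(223,278)] if n=="top" else [(442,262)],90)[0];print(" tt approx",xy)
    w=A[(abs(A[:,2]-90)<4)&(np.hypot(A[:,0]-xy[0],A[:,1]-xy[1])<95)]
    print(" disc circle",cv2.minEnclosingCircle(w[:,:2].astype(np.float32)),len(w))
    # height map
    g=np.zeros((24,30))
    ok=(d.ravel()>0)
    for X,Y,Z in A[ok]:
        i,j=int((X-300)//25),int((Y+400)//25)
        if 0<=i<24 and 0<=j<30: g[i,j]=max(g[i,j],Z)
    if n=="top":
        print("rows x300+25i, cols y-400+25j")
        print("\n".join(" ".join("%3d"%v for v in r) for r in g))
z=np.load("side0.npz");cv2.imwrite("pics/z1.png",np.hstack([cv2.resize(z["im"][190:310,190:310],(400,400),interpolation=2),cv2.resize(z["im"][185:305,385:505],(400,400),interpolation=2)]))
E
```

```text
side handle 219 [474 206] [490 226] zrange [179.76007357 199.42018541 218.74670921]<stdin>:7: RuntimeWarning: Mean of empty slice.
  ret = um.true_divide(
Traceback (most recent call last):
ValueError: zero-size array to reduction operation minimum which has no identity
```

```bash
python3 - <<'E'
from m import *
B={"side":dict(h=(465,185,505,235),b=(230,208,266,240)),"top":dict(h=(175,280,205,304),b=(365,208,397,240))}
for n in B:
    z=np.load(n+"0.npz");im,d=z["im"],z["d"];c=get_calibration(n)
    hsv=cv2.cvtColor(im,cv2.COLOR_BGR2HSV)
    uv=comp(im,B[n]["h"],(18,120,60),(40,255,255));P=cloud(c,uv,d[uv[:,1],uv[:,0]])
    print(n,"handle",len(uv),uv.min(0),uv.max(0),"zrange",np.percentile(P[:,2],[2,50,98]))
    s=P[:,2]>224;t=P[s]
    if s.sum():
        q=plane(c,uv[s],230);print(" top",s.sum(),uv[s].min(0),uv[s].max(0),t.mean(0),"ray mean",q.mean(0),q.min(0),q.max(0),hsv[uv[s][:,1],uv[s][:,0]].mean(0))
    uv=comp(im,B[n]["b"],(12,110,60),(34,255,255));P=plane(c,uv,146)
    hull=cv2.convexHull(uv.astype(np.float32))
    e=cv2.fitEllipse(hull);print(" bush",len(uv),e, plane(c,[e[0]],146), P.min(0),P.max(0))
    v,u=np.mgrid[0:480,0:640];A=cloud(c,np.c_[u.ravel(),v.ravel()],d.ravel())
    xy=plane(c,[(223,278)] if n=="top" else [(442,262)],90)[0]
    w=A[(abs(A[:,2]-90)<4)&(np.hypot(A[:,0]-xy[0],A[:,1]-xy[1])<95)]
    print(" disc",xy,cv2.minEnclosingCircle(w[:,:2].astype(np.float32)),len(w))
    g=np.zeros((24,30))
    for X,Y,Z in A[d.ravel()>0]:
        i,j=int((X-200)//25),int((Y+400)//25)
        if 0<=i<24 and 0<=j<30: g[i,j]=max(g[i,j],Z)
    if n=="top":
        print("rows x200+25i, cols y-400+25j")
        print("\n".join(" ".join("%3d"%v for v in r) for r in g))
z=np.load("side0.npz");cv2.imwrite("pics/z1.png",np.hstack([cv2.resize(z["im"][190:310,190:310],(400,400),interpolation=2),cv2.resize(z["im"][185:305,385:505],(400,400),interpolation=2)]))
E
```

```text
side handle 490 [472 193] [496 228] zrange [-695.94277723  207.1534185   231.57703035]
 top 155 [473 194] [494 218] [503.7985767   90.25255946 237.62743813] ray mean [497.86860867  90.3794921  230.        ] [486.01035228  80.13523366 230.        ] [533.66377503  99.90876414 230.        ] [ 29.36774194 181.76774194 189.71612903]
 bush 352 ((247.18592834472656, 224.39138793945312), (21.563417434692383, 22.3865909576416), 87.29930877685547) [[ 621.28082466 -226.87035364  146.        ]] [ 602.17367876 -245.15074118  146.        ] [ 639.58049183 -208.64839491  146.        ]
 disc [529.79042891  60.43901747  90.        ] ((520.927001953125, 57.25722885131836), 76.51007080078125) 4596
top handle 243 [180 285] [200 298] zrange [177.64181082 226.91169039 231.56905637]
 top 132 [180 286] [197 298] [495.33581271  88.17930247 240.81524391] ray mean [495.18988436  90.88519299 230.        ] [485.69037015  73.58329744 230.        ] [504.4621949 100.3928119 230.       ] [ 29.21212121 179.57575758 193.33333333]
 bush 232 ((380.58160400390625, 223.59564208984375), (19.818744659423828, 20.0838775634765
[... 2479 characters left out ...]
 143 138  84  84   3   4   3   4   3   5   4   3   4   4   2   2   4   3   3   3   2   3   1   3  14
 38  39   4   3   0 135  76  73   3   4   3   3   3   2  42  34   2   3   2   3   3   4   4   3   2   2   3   3   2  16
 55  44  38  39   2   4  72   2   4   3   4   2   3   2  66  67   2   4   3   3   3   4   2   4   2   5   3   2  12  14
 72  16   9  38  38   2   3   4   3   3   4   2   3   2  67  68   3   3   3   2   3   3   3   4   3   3   3   3   3  10
478 380  13  52  50  45  36   3   4   4   3   2   3   3  62  61   2   3   3   4   3   2   3   3   3   3   2   2   2   5
479 536 536  70  59   7  36  38  37   3   3   3   2   2   2   4   2   3   5   2   4   3   1   2   4   3   4   2   4   3
```

View pics/z1.png

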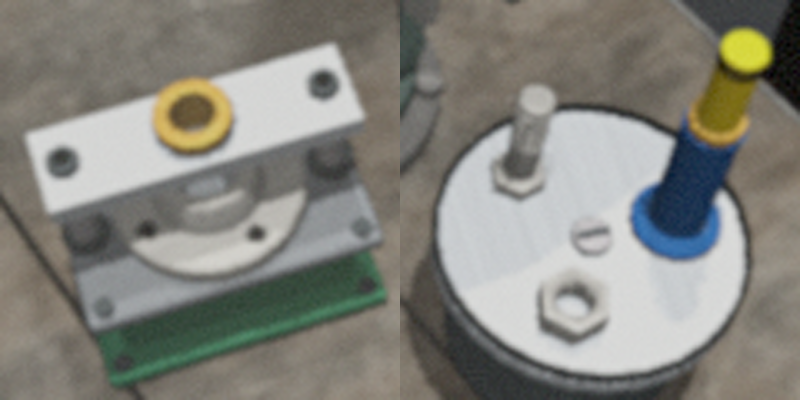

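The crop shows an unobstructed bore, with its inner ellipse near (190,112). The handle cap is bright yellow at (745,50), and the bolt and nut are well clear of the handle. Next I refine the cap and bush positions.

```bash
cat >> m.py <<'E'
def tri(ca,ua,cb,ub):
    A=[];b=[]
    for c,u in((ca,ua),(cb,ub)):
        R=np.array(c["R"]);o=-R.T@np.array(c["t"]);d=(ray(c,[u])@R)[0];d/=np.linalg.norm(d)
        M=np.eye(3)-np.outer(d,d);A.append(M);b.append(M@o)
    return np.linalg.lstsq(np.vstack(A),np.hstack(b),rcond=None)[0]
def bore(im,box):
    # dark hole enclosed by brass
    uv=comp(im,box,(12,100,60),(34,255,255));m=np.zeros(im.shape[:2],np.uint8);m[uv[:,1],uv[:,0]]=255
    cs,h=cv2.findContours(m,cv2.RETR_CCOMP,cv2.CHAIN_APPROX_NONE)
    o=max((k for i,k in enumerate(cs) if h[0][i][3]<0),key=cv2.contourArea)
    hs=[k for i,k in enumerate(cs) if h[0][i][3]>=0]
    i=max(hs,key=cv2.contourArea) if hs else None
    return cv2.fitEllipse(o), (cv2.fitEllipse(i) if i is not None and len(i)>4 else None)
E
python3 - <<'E'
from m import *
B={"side":dict(h=(465,185,505,235),b=(230,208,266,240)),"top":dict(h=(175,280,205,304),b=(365,208,397,240))}
U={};V={};C={}
for n in B:
    z=np.load(n+"0.npz");im=z["im"];c=C[n]=get_calibration(n)
    uv=comp(im,B[n]["h"],(22,120,190),(40,255,255));e=cv2.fitEllipse(cv2.convexHull(uv.astype(np.float32)))
    print(n,"cap",len(uv),e,plane(c,[e[0]],230)[0]);U[n]=e[0]
    # expected size
    for X,r in(((494,90,230),10),((620,-226,146),19),((620,-226,146),11)):
        a=np.linspace(0,6.28,60);p=proj(c,np.c_[X[0]+r*np.cos(a),X[1]+r*np.sin(a),a*0+X[2]]);print("  expect",cv2.fitEllipse(p.astype(np.float32))[1])
    o,i=bore(im,B[n]["b"]);print(" bush outer",o,"inner",i)
    for q in(o,i):
        if q: print("   ",plane(c,[q[0]],146)[0])
    V[n]=(i or o)[0]
print(tri(C["side"],U["side"],C["top"],U["top"]),tri(C["side"],V["side"],C["top"],V["top"]))
E
```

```text
side cap 109 ((488.3446960449219, 199.5983428955078), (10.222419738769531, 13.099014282226562), 105.79769897460938) [495.62959803  90.81575105 230.        ]
  expect (11.495610237121582, 14.910358428955078)
  expect (20.886886596679688, 25.350337982177734)
  expect (12.091496467590332, 14.676112174987793)
 bush outer ((247.2322235107422, 224.4080810546875), (21.236600875854492, 21.988718032836914), 81.80429077148438) inner ((248.16598510742188, 227.8296661376953), (4.167362213134766, 6.77957820892334), 62.218746185302734)
    [ 621.27899099 -226.79216666  146.        ]
    [ 626.13707467 -222.59747973  146.        ]
top cap 104 ((185.39895629882812, 291.8119812011719), (11.0610990524292, 11.210973739624023), 115.80787658691406) [495.3708417   91.73366151 230.        ]
  expect (12.57036304473877, 12.906349182128906)
  expect (21.20597267150879, 21.5666446685791)
  expect (12.277318000793457, 12.486172676086426)
 bush outer ((380.6019592285156, 223.58294677734375), (19.379432678222656, 19.60721778869629), 38.27436447143555) inner ((379.8533935546875, 224.38230895996094), (10.537046432495117, 12.025901794433594), 135.96177673339844)
    [ 618.57655274 -225.94794544  146.        ]
    [ 617.13380422 -224.62006222  146.        ]
[495.50352724  91.24465442 230.11714493] [ 619.10874261 -227.09883851  133.12116646]
```

Call:
{"method": "servo_tool", "body": {"moves": [0.05,0.1,0.19,0,1,0.1,1,0.19,0,1,0.1,1,0.19,0,1,0.1,1,0.19,0,1,0.1,1,0.19,0,1,0.1,1,0.19,0,1,0.1,1,0.19,0,1,0.1,1,0.19,0,1,0.1,1,0.19,0,1,0.1,1,0.19,0,1,0.1,1,0.19,0,1,0.1,1,0.19,0,1]}}

```text
t: 1.1
eef_pos: [482.1, -39.4, 291.0]
tcp_rot: [3.141, -0.0, 0.79]
ft_force: [-0.0, -0.8, 0.0]
opening: 0.997
grip_force: 0.0
```

```bash
python3 - <<'E'
from m import *
B={"side":(230,208,266,240),"top":(365,208,397,240)}
for n in B:
    z=np.load(n+"0.npz");im=z["im"];c=get_calibration(n)
    for th in(150,170,185,200):
        uv=comp(im,B[n],(12,90,th),(36,255,255));e=cv2.fitEllipse(cv2.convexHull(uv.astype(np.float32)))
        print(n,th,len(uv),np.round(e[0],2),np.round(e[1],1),plane(c,[e[0]],146)[0])
    x0,y0,x1,y1=B[n];print(cv2.cvtColor(im,cv2.COLOR_BGR2HSV)[y0:y1,int((x0+x1)/2)].tolist())
s=state();print(s["eef_pos"],s["tcp_rot"])
E
```

```text
side 150 269 [246.91 223.79] [21.2 22.9] [ 620.48597259 -227.77183507  146.        ]
side 170 230 [247.01 223.74] [20.3 22.6] [ 620.35738658 -227.67395199  146.        ]
side 185 212 [247.   223.62] [19.6 22.7] [ 620.16676643 -227.79010967  146.        ]
side 200 162 [247.05 223.52] [18.7 22.3] [ 619.96876127 -227.80276432  146.        ]
[[18, 24, 125], [21, 20, 125], [22, 23, 123], [22, 23, 120], [19, 43, 131], [20, 93, 164], [21, 127, 201], [22, 134, 212], [22, 130, 208], [23, 142, 182], [21, 135, 138], [20, 110, 109], [20, 113, 104], [18, 114, 107], [20, 123, 102], [21, 115, 106], [18, 112, 105], [19, 118, 102], [21, 119, 103], [19, 78, 111], [20, 58, 133], [19, 85, 174], [21, 119, 204], [22, 133, 213], [23, 128, 212], [24, 128, 197], [23, 135, 153], [18, 102, 107], [21, 30, 118], [120, 3, 167], [98, 5, 201], [98, 5, 206]]
top 150 213 [380.58 223.54] [20.1 20.1] [ 618.64866295 -225.90968968  146.        ]
top 170 201 [380.66 223.46] [19.8 20.1] [ 618.79842894 -226.05950972  146.        ]
top 185 179 [380.85 223.32] [19.3 20. ] [ 619.05326096 -226.37961568  146.        ]
top 200 149 [380.97 223.13] [18.9 19.5] [ 619.38910436 -226.60704478  146.        ]
[[170, 4, 209], [165, 2, 208], [0, 2, 208], [170, 4, 209], [0, 4, 203], [18, 48, 201], [24, 143, 209], [26, 116, 209], [27, 109, 209], [26, 142, 179], [19, 168, 76], [19, 158, 76], [17, 70, 73], [105, 7, 77], [108, 15, 85], [113, 12, 84], [113, 10, 102], [115, 11, 135], [120, 9, 148], [114, 9, 147], [120, 8, 152], [16, 40, 161], [23, 123, 190], [26, 131, 209], [28, 129, 209], [27, 135, 192], [16, 42, 178], [0, 4, 201], [170, 4, 209], [170, 4, 209], [170, 4, 209], [170, 4, 200]]
[482.1238954  -39.40496611 290.95782038] [ 3.14122975e+00 -3.76117931e-04  7.89660019e-01]
```

Call:
{"method": "servo_tool", "body": {"moves": [0.0335,0.3325,0,0,1,0.0335,0.3325,0,0,1,0.0335,0.3325,0,0,1,0.0335,0.3325,0,0,1,0.0335,0.3325,0,0,1,0.0335,0.3325,0,0,1,0.0335,0.3325,0,0,1]}}

```text
t: 1.68
eef_pos: [495.6, 89.6, 290.4]
tcp_rot: [-3.142, 0.001, 0.785]
ft_force: [-0.2, -0.9, 0.6]
opening: 0.995
grip_force: 0.0
```

```bash
python3 - <<'E'
from m import *
im,d=read_camera("side");cv2.imwrite("pics/s1.png",cv2.resize(im[100:300,380:580],(600,600),interpolation=2))
s=state();print(s["eef_pos"],s["tcp_rot"])
E
```

```text
[495.63426145  89.5856244  290.52877721] [3.14150984e+00 4.05734974e-04 7.83996436e-01]
```

View pics/s1.png

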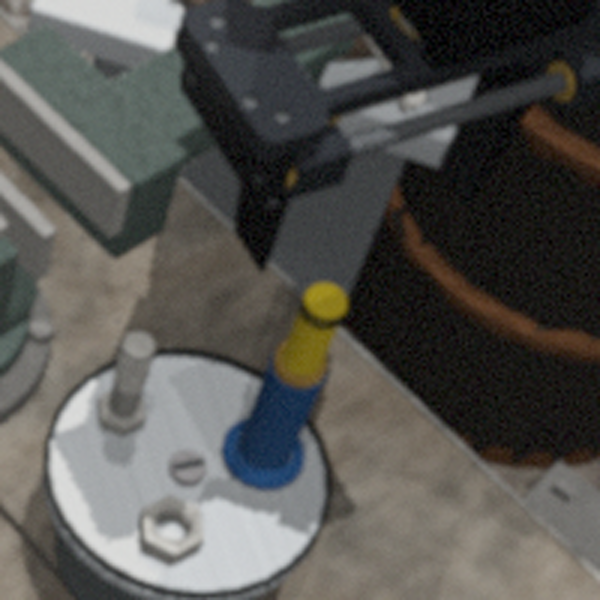

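The gripper is above the probe, with the cap at crop (325,303). The near finger tip at (265,260) is clear of the handle, so I can descend.

Call:
{"method": "servo_tool", "body": {"moves": [0,0,-0.08,0,1,0,0,-0.14,0,1,0,0,-0.2,0,1,0,0,-0.23,0,1,0,0,-0.25,0,1,0,0,-0.25,0,1,0,0,-0.25,0,1,0,0,-0.25,0,1]}}

```text
t: 2.4
eef_pos: [496.1, 90.8, 191.6]
tcp_rot: [3.14, -0.001, 0.785]
ft_force: [0.5, -0.4, 0.4]
opening: 1.003
grip_force: 0.0
```

```bash
python3 - <<'E'
from m import *
im,d=read_camera("side");cv2.imwrite("pics/s2.png",cv2.resize(im[130:290,400:560],(600,600),interpolation=2))
for n in("side",):
  c=get_calibration(n)
  for s in(-1,1):
    print((proj(c,[495.5+s*36.8,91.2-s*36.8,190])-[400,130])*3.75)
s=state();print(s["eef_pos"],s["tcp_rot"],s["ft_force"])
E
```

```text
[[425.2280789 282.7905266]]
[[185.80046793 363.4920217 ]]
[496.02669334  90.97547958 191.63684672] [ 3.14035008e+00 -1.24067143e-03  7.85412749e-01] [0.35098612 0.25463883 0.04335615]
```

View pics/s2.png

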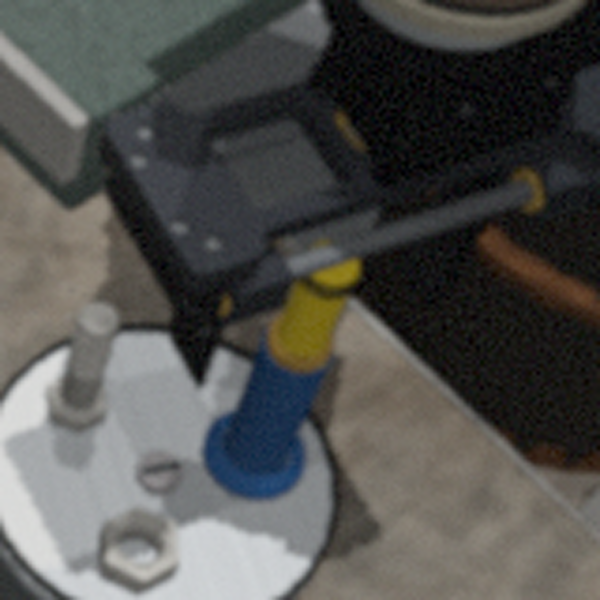

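The handle stands between the fingers. The near tip is at crop (200,385), about where I predicted, and nothing is in contact, so I close.

Call:
{"method": "servo_tool", "body": {"moves": [0,0,0,0,0.5,0,0,0,0,0.3,0,0,0,0,0.25,0,0,0,0,0.25,0,0,0,0,0.15,0,0,0,0,0,0,0,0,0,0,0,0,0,0,0,0,0,0,0,0,0,0,0,0,0]}}

```text
t: 3.28
eef_pos: [495.5, 91.2, 190.6]
tcp_rot: [3.142, 0.0, 0.786]
ft_force: [-0.1, 0.3, -0.1]
opening: 0.356
grip_force: 0.0
```

Call:
{"method": "servo_tool", "body": {"moves": [0,0,0,0,0,0,0,0,0,0,0,0,0,0,0,0,0,0,0,0,0,0,0,0,0,0,0,0,0,0]}}

```text
t: 3.78
eef_pos: [495.5, 91.3, 190.6]
tcp_rot: [3.142, 0.0, 0.786]
ft_force: [-1.0, -0.3, -1.7]
opening: 0.204
grip_force: 30.0
```

```bash
python3 - <<'E'
from m import *
s=state();print(s["eef_pos"],s["tcp_rot"],s["ft_force"],s["moment"],s["opening"],s["grip_force"])
E
```

```text
[495.51864282  91.25874781 190.64513158] [3.14156058e+00 6.74615876e-05 7.85825207e-01] [-1.04923896 -0.30763394 -1.73386149] [ 0.01994313  0.05286512 -0.0199302 ] 0.2035109887143853 29.994606971740723
```

Call:
{"method": "servo_tool", "body": {"moves": [0,0,0.01,0,0,0,0,0.03,0,0,0,0,0.07,0,0,0,0,0.12,0,0,0,0,0.17,0,0,0,0,0.22,0,0,0,0,0.26,0,0,0,0,0.29,0,0,0,0,0.3,0,0,0,0,0.3,0,0,0,0,0.3,0,0,0,0,0.3,0,0]}}

```text
t: 4.78
eef_pos: [495.2, 91.2, 309.9]
tcp_rot: [-3.141, 0.001, 0.786]
ft_force: [-0.8, -0.6, -0.8]
opening: 0.202
grip_force: 30.0
```

```bash
python3 - <<'E'
from m import *
im,d=read_camera("side");im2,d2=read_camera("top")
cv2.imwrite("pics/s3.png",np.hstack([cv2.resize(im[100:300,380:580],(400,400),interpolation=2),cv2.resize(im2[220:340,130:250],(400,400),interpolation=2)]))
s=state();print(s["eef_pos"],s["tcp_rot"],s["ft_force"],s["opening"],s["grip_force"])
E
```

```text
[495.33470284  91.23871229 309.94083541] [-3.14073705e+00  9.68660584e-04  7.85779848e-01] [ 0.07846112 -0.05805116 -0.90821753] 0.20389461225810673 29.994311034679413
```

View pics/s3.png

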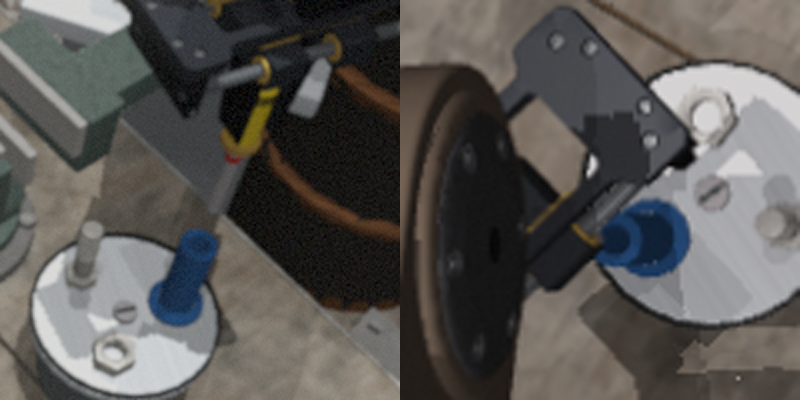

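The probe came out clean: its red mark and stem are visible, tip at about crop (218,215), and the bolt and nut are undisturbed. I'll carry it over to the stand at this height.

Call:
{"method": "servo_tool", "body": {"moves": [0.009,-0.024,0,0,0,0.031,-0.08,0,0,0,0.062,-0.159,0,0,0,0.096,-0.247,0,0,0,0.13,-0.334,0,0,0,0.164,-0.422,0,0,0,0.198,-0.509,0,0,0,0.233,-0.597,0,0,0,0.264,-0.676,0,0,0,0.288,-0.74,0,0,0,0.304,-0.78,0,0,0,0.31,-0.7955,0,0,0]}}

```text
t: 5.88
eef_pos: [619.8, -230.2, 309.3]
tcp_rot: [-3.141, 0.001, 0.784]
ft_force: [-0.4, 1.3, -0.8]
opening: 0.202
grip_force: 30.0
```

Call:
{"method": "servo_tool", "body": {"moves": [0,0,-0.03,0,0,0,0,-0.06,0,0,0,0,-0.09,0,0,0,0,-0.11,0,0,0,0,-0.11,0,0,0,0,-0.11,0,0]}}

```text
t: 6.38
eef_pos: [619.5, -226.7, 266.7]
tcp_rot: [-3.141, 0.0, 0.786]
ft_force: [0.7, 0.4, -0.6]
opening: 0.209
grip_force: 30.0
```

```bash
python3 - <<'E'
from m import *
for n in("side","top"):
    im,d=read_camera(n);np.savez(n+"1.npz",im=im,d=d)
    if n=="side": a=cv2.resize(im[140:270,180:310],(400,400),interpolation=2)
    else: a=np.hstack([a,cv2.resize(im[160:290,315:445],(400,400),interpolation=2)])
cv2.imwrite("pics/s4.png",a)
s=state();print(s["eef_pos"],s["tcp_rot"],s["ft_force"],s["opening"],s["grip_force"])
E
```

```text
[ 619.77311417 -226.92118417  267.50845968] [ 3.14044207e+00 -3.66392047e-04  7.86070161e-01] [ 1.03877542  0.72052432 -1.32634508] 0.2096431431378364 29.994099140167236
```

View pics/s4.png

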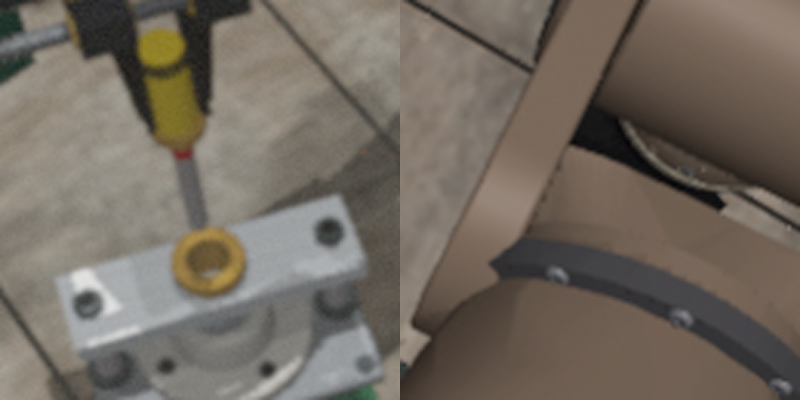

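The side view shows the tip at crop (198,228), just above the bush at (209,262), with the probe upright between the fingers. The arm hides the stand in the top view, so I measure the relative offset from the side view.

```bash
cat > rel.py <<'E'
from m import *
import sys
def rel(im,zc,bush=(247.0,223.6),box=(200,130,270,200)):
    c=get_calibration("side")
    b=plane(c,[bush],146)[0]
    hsv=cv2.cvtColor(im,cv2.COLOR_BGR2HSV);x0,y0,x1,y1=box
    r=comp(im,box,(165,90,60),(180,255,255)); r2=comp(im,box,(0,130,60),(9,255,255))
    print("red",len(r),r.mean(0),len(r2),r2.mean(0) if len(r2) else 0)
    y=comp(im,box,(22,120,190),(40,255,255));e=cv2.fitEllipse(cv2.convexHull(y.astype(np.float32)))
    cap=plane(c,[e[0]],zc+132)[0]
    print("bush",b,"cap",len(y),e[0],e[1],cap,"cap-bush",(cap-b)[:2])
    return c,b,hsv
E
python3 - <<'E'
from rel import *
z=np.load("side1.npz");im=z["im"];zt=267.0-92.65
c,b,hsv=rel(im,zt)
for h in(84,120,146,174,174+62,174+132): print(h,proj(c,[b[0],b[1],h]))
# bush now
for th in (150,170,185):
    uv=comp(im,(230,210,266,240),(12,90,th),(36,255,255));e=cv2.fitEllipse(cv2.convexHull(uv.astype(np.float32)));print("bush now",e)
g=cv2.cvtColor(im,cv2.COLOR_BGR2GRAY)
for v in range(184,218,3): print(v,hsv[v,230:254,1].tolist(),g[v,230:254].tolist())
E
```

```text
Traceback (most recent call last):
  File "rel.py", line 7, in rel
    r=comp(im,box,(165,90,60),(180,255,255)); r2=comp(im,box,(0,130,60),(9,255,255))
  File "m.py", line 5, in comp
    n,l,s,_=cv2.connectedComponentsWithStats(k);i=1+s[1:,4].argmax()
                                                    ~~~~~~~~~~~~~~^^
ValueError: attempt to get argmax of an empty sequence
```

```bash
python3 - <<'E'
import re
s=open('rel.py').read()
i=s.index("    r=comp");j=s.index("    y=comp")
s=s[:i]+'''    f=im.astype(int);k=f[...,2]-np.maximum(f[...,1],f[...,0]);k[:y0]=0;k[y1:]=0;k[:,:x0]=0;k[:,x1:]=0
    v,u=np.nonzero(k>45);w=k[v,u];R=np.array([(u*w).sum(),(v*w).sum()])/w.sum()
    print("red",len(u),R,u.min(),u.max(),v.min(),v.max(),"at mark height:",plane(c,[R],zc+62)[0]-b)
'''+s[j:]
open('rel.py','w').write(s)
E
python3 - <<'E'
from rel import *
z=np.load("side1.npz");im=z["im"];zt=267.0-92.65
c,b,hsv=rel(im,zt)
for h in(84,120,146,174,174+62,174+132): print(h,proj(c,[b[0],b[1],h]))
for th in (150,170,185):
    uv=comp(im,(230,210,266,240),(12,90,th),(36,255,255));e=cv2.fitEllipse(cv2.convexHull(uv.astype(np.float32)));print("bush now",e)
g=cv2.cvtColor(im,cv2.COLOR_BGR2GRAY)
for v in range(188,218,4): print(v,g[v,230:254].tolist())
E
```

```text
red 11 [239.01842546 189.65661642] 237 241 189 191 at mark height: [ 3.47307172  1.67996629 90.35      ]Traceback (most recent call last):
  File "<stdin>", line 3, in <module>
  File "rel.py", line 10, in rel
    y=comp(im,box,(22,120,190),(40,255,255));e=cv2.fitEllipse(cv2.convexHull(y.astype(np.float32)))
  File "m.py", line 5, in comp
    n,l,s,_=cv2.connectedComponentsWithStats(k);i=1+s[1:,4].argmax()
                                                    ~~~~~~~~~~~~~~^^
ValueError: attempt to get argmax of an empty sequence
```

```bash
sed -i 's/y=comp(im,box,(22,120,190)/y=comp(im,box,(22,120,VT)/; s/^import sys/VT=150/' rel.py
python3 - <<'E'
import rel
from rel import *
z=np.load("side1.npz");im=z["im"];zt=267.0-92.65
hs=cv2.cvtColor(im,cv2.COLOR_BGR2HSV);print("V col",hs[146:190,233,2].tolist());print("row",hs[155,220:246].tolist())
c=get_calibration("side");b=plane(c,[(247,223.6)],146)[0]
for h in(84,120,146,174.4,174.4+62,174.4+132): print(h,proj(c,[b[0],b[1],h]))
for th in (130,150,170):
    uv=comp(im,(230,210,266,240),(12,90,th),(36,255,255));e=cv2.fitEllipse(cv2.convexHull(uv.astype(np.float32)));print("bush now",e)
g=cv2.cvtColor(im,cv2.COLOR_BGR2GRAY)
for v in range(190,218,3): print(v,g[v,232:254].tolist())
E
```

```text
V col [134, 135, 136, 140, 144, 147, 144, 145, 143, 146, 147, 146, 146, 147, 133, 106, 79, 60, 68, 91, 118, 128, 127, 128, 127, 128, 127, 126, 129, 125, 129, 125, 127, 127, 125, 124, 125, 122, 119, 114, 105, 112, 136, 142]
row [[15, 35, 44], [54, 31, 41], [15, 28, 37], [30, 46, 44], [22, 129, 79], [24, 174, 119], [26, 177, 141], [25, 197, 145], [25, 185, 146], [25, 183, 146], [25, 184, 147], [25, 185, 145], [25, 173, 147], [26, 189, 146], [25, 196, 143], [25, 189, 146], [25, 187, 146], [26, 189, 144], [25, 192, 138], [26, 166, 114], [25, 142, 70], [15, 50, 41], [9, 48, 37], [50, 39, 39], [15, 55, 37], [30, 26, 39]]
84 [[251.63403348 244.92078578]]
120 [[249.00941617 232.85163774]]
146 [[247.  223.6]]
174.4 [[244.68641435 212.93555668]]
236.4 [[239.15364007 187.37819743]]
306.4 [[231.97252788 154.09129917]]
bush now ((247.1710205078125, 223.78289794921875), (19.95838165283203, 22.779104232788086), 83.72128295898438)
bush now ((247.27606201171875, 223.56594848632812), (19.20390510559082, 21.768600463867188), 81.47844696044922)
bush now ((253.0, 229.5), (1.8771101236343384, 6.7805943489
[... 433 characters left out ...]
146, 150, 155, 153, 148, 148]
202 [143, 140, 138, 140, 134, 128, 115, 106, 98, 96, 94, 91, 94, 102, 129, 142, 141, 146, 146, 144, 143, 148]
205 [133, 131, 131, 138, 140, 142, 136, 122, 102, 95, 97, 93, 89, 91, 110, 132, 138, 138, 140, 144, 146, 148]
208 [143, 138, 135, 135, 137, 142, 138, 132, 117, 101, 97, 91, 91, 90, 103, 126, 141, 143, 145, 146, 146, 144]
211 [139, 142, 137, 136, 138, 137, 138, 136, 127, 108, 98, 93, 96, 89, 91, 109, 130, 137, 142, 140, 141, 138]
214 [145, 143, 142, 137, 140, 138, 137, 136, 136, 127, 115, 109, 108, 107, 118, 128, 136, 134, 130, 125, 124, 139]
217 [129, 130, 130, 133, 136, 131, 131, 130, 133, 137, 142, 139, 139, 135, 128, 128, 121, 126, 126, 126, 125, 127]
```

```bash
python3 - <<'E'
from rel import *
z=np.load("side1.npz");im=z["im"];d=z["d"];c=get_calibration("side")
for th in(100,120,135):
    uv=comp(im,(220,140,248,161),(20,110,th),(34,255,255));e=cv2.fitEllipse(cv2.convexHull(uv.astype(np.float32)));print(len(uv),e[0],e[1])
a=np.linspace(0,6.28,60)
p=proj(c,np.c_[619.7+10*np.cos(a),-227+10*np.sin(a),a*0+306.4]);print("exp cap",cv2.fitEllipse(p.astype(np.float32)),p.min(0),p.max(0))
hs=cv2.cvtColor(im,cv2.COLOR_BGR2HSV);print(hs[140:166,232].tolist())
p=proj(c,np.c_[619.7+5*np.cos(a),-227+5*np.sin(a),a*0+174.4]);print("exp tip",p.min(0),p.max(0))
g=cv2.cvtColor(im,cv2.COLOR_BGR2GRAY);
for u in(243,244,245):print(g[208:222,u].tolist())
z0=np.load("side0.npz")["im"];h0=cv2.cvtColor(z0,cv2.COLOR_BGR2HSV);print("initial cap col",h0[188:212,488].tolist())
p=proj(c,np.c_[495.5+10*np.cos(a),91.2+10*np.sin(a),a*0+230]);print("exp cap0",p.min(0),p.max(0))
E
```

```text
147 (231.66334533691406, 154.86846923828125) (11.895359992980957, 15.532881736755371)
131 (231.74728393554688, 154.6048126220703) (11.673873901367188, 14.149632453918457)
115 (231.675048828125, 154.41798400878906) (11.097837448120117, 12.743660926818848)
exp cap ((232.68980407714844, 154.09197998046875), (12.006409645080566, 15.844330787658691), 80.3422622680664) [224.81586903 148.03195592] [240.55536345 160.15705427]
[[150, 3, 78], [90, 7, 75], [150, 7, 71], [0, 4, 69], [23, 26, 87], [18, 28, 117], [19, 36, 135], [17, 36, 136], [18, 53, 140], [22, 111, 142], [25, 178, 142], [26, 182, 146], [26, 179, 145], [25, 177, 150], [25, 193, 143], [25, 173, 147], [25, 181, 144], [25, 190, 145], [25, 181, 148], [26, 175, 149], [25, 176, 136], [24, 164, 109], [24, 135, 72], [20, 100, 64], [25, 112, 66], [26, 156, 85]]
exp tip [241.89880598 210.09216528] [248.716646  215.7205974]
[91, 90, 98, 93, 95, 102, 109, 126, 135, 139, 133, 110, 93, 84]
[91, 95, 96, 96, 98, 92, 108, 125, 140, 139, 123, 96, 83, 84]
[90, 88, 90, 89, 92, 94, 107, 129, 139, 135, 106, 90, 84, 84]
initial cap col [[100, 23, 67], [150, 7, 69], [120, 15, 66], [110, 33, 69], [30, 15, 68], [31, 122, 123], [30, 168, 182], [30, 181, 210], [30, 181, 217], [30, 184, 215], [30, 184, 215], [30, 183, 216], [30, 183, 216], [30, 182, 214], [30, 174, 218], [30, 180, 217], [30, 180, 211], [29, 186, 186], [28, 187, 134], [26, 192, 77], [23, 171, 61], [24, 194, 75], [25, 202, 111], [25, 206, 124]]
exp cap0 [481.3199629  193.73061247] [495.96723692 205.60005949]
```

Call:
{"method": "servo_tool", "body": {"moves": [0.0015,0.002,0,0,0,0.0015,0.002,-0.02,0,0,0.0015,0.002,-0.04,0,0,0.0015,0.002,-0.05,0,0,0.0015,0.002,-0.05,0,0,0.0015,0.002,-0.05,0,0,0.0015,0.002,-0.05,0,0]}}

```text
t: 7.07
eef_pos: [620.2, -226.2, 246.7]
tcp_rot: [3.141, -0.0, 0.786]
ft_force: [0.2, 0.3, -0.9]
opening: 0.201
grip_force: 30.0
```

```bash
python3 - <<'E'
from rel import *
im,d=read_camera("side");np.savez("side2.npz",im=im,d=d)
im2,d2=read_camera("side");f=((im.astype(float)+im2)/2).astype(np.uint8)
cv2.imwrite("pics/s5.png",cv2.resize(f[150:250,195:295],(600,600),interpolation=2))
c=get_calibration("side");b=(620,-227.6)
a=np.linspace(0,6.28,60);zt=154.0
for h,r in((zt+132,10),(zt+76,13),(zt,5)):
    p=proj(c,np.c_[b[0]+r*np.cos(a),b[1]+r*np.sin(a),a*0+h]);print("exp",h,proj(c,[*b,h]),p.min(0),p.max(0))
e=cv2.fitEllipse(cv2.convexHull(comp(f,(215,140,255,171),(20,110,125),(34,255,255)).astype(np.float32)));print("cap",e)
g=cv2.cvtColor(f,cv2.COLOR_BGR2GRAY)
for v in range(198,228,2): print(v,g[v,234:258].tolist())
s=state();print(s["eef_pos"],s["tcp_rot"],s["ft_force"],s["opening"],s["grip_force"])
E
```

```text
exp 286.0 [[234.36661764 164.31287176]] [226.67390276 158.36196542] [242.04839179 170.35575432]
exp 230.0 [[239.93346558 190.15046994]] [230.53370993 182.66348036] [249.32222924 197.77676121]
exp 154.0 [[246.52333964 220.63505736]] [243.1823306  217.86424815] [249.86159395 223.42589228]
cap ((233.7774658203125, 165.10475158691406), (11.2347993850708, 13.634737014770508), 83.27552032470703)
198 [148, 142, 133, 115, 85, 75, 73, 70, 67, 68, 89, 122, 140, 146, 151, 151, 151, 150, 146, 141, 138, 136, 136, 136]
200 [150, 149, 142, 129, 103, 80, 77, 73, 77, 78, 95, 121, 138, 142, 146, 150, 153, 151, 152, 150, 148, 145, 145, 141]
202 [140, 138, 133, 127, 115, 101, 92, 94, 97, 90, 92, 108, 130, 140, 141, 145, 144, 146, 147, 148, 148, 149, 148, 148]
204 [135, 134, 136, 134, 125, 110, 98, 95, 96, 93, 91, 99, 122, 136, 140, 137, 139, 141, 144, 146, 147, 148, 148, 147]
206 [129, 139, 142, 145, 142, 125, 102, 93, 95, 96, 91, 91, 111, 132, 141, 142, 145, 145, 144, 147, 146, 145, 145, 143]
208 [137, 137, 139, 141, 139, 128, 111, 100, 94, 94, 94, 89, 103, 124, 140, 143, 145, 147, 146, 146, 142, 141, 
[... 528 characters left out ...]
, 141, 123, 103, 96, 92, 93, 87, 88, 93, 100, 109, 116, 124, 125, 128, 129, 137]
220 [154, 152, 143, 139, 141, 141, 137, 125, 105, 94, 92, 97, 93, 93, 86, 86, 88, 85, 89, 101, 117, 123, 128, 127]
222 [156, 145, 133, 128, 135, 134, 117, 91, 80, 85, 89, 96, 92, 92, 91, 87, 90, 87, 86, 84, 97, 120, 130, 131]
224 [155, 142, 127, 124, 126, 121, 103, 79, 75, 84, 84, 83, 87, 86, 88, 89, 88, 88, 85, 87, 99, 116, 127, 131]
226 [151, 137, 128, 122, 126, 123, 111, 93, 80, 80, 82, 86, 84, 87, 89, 89, 92, 90, 92, 101, 118, 128, 131, 130]
[ 620.27168242 -226.24234686  246.94890242] [ 3.14100550e+00 -1.95737494e-04  7.85770730e-01] [ 0.22949809  1.28221649 -1.15116847] 0.2062400490850678 29.994147419929504
```

View pics/s5.png

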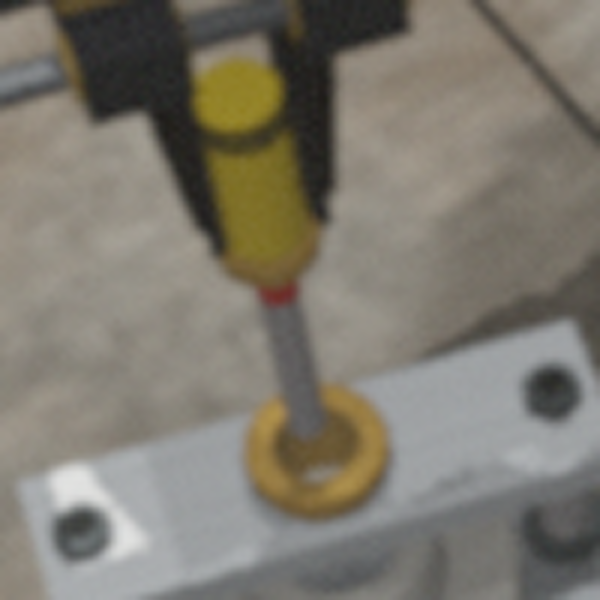

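The crop shows the tip at (307,432) over the bush opening, whose centre is near (318,450), so it is clear of the rim. I check tilt and depth with the collar, the red edge and the depth image before going in.

```bash
python3 - <<'E'
from rel import *
c=get_calibration("side")
ims=[];ds=[]
for _ in range(6):
    im,d=read_camera("side");ims.append(im.astype(float));ds.append(d)
f=np.mean(ims,0);D=np.median(ds,0);np.savez("side3.npz",im=f,d=D)
b=np.array((620.05,-227.7));n=np.array((.909,.417));zt=154.0
print("exp red low edge front",proj(c,[*(b+5*n),zt+59]),"collar low",proj(c,[*(b+13*n),zt+76]),"collar up",proj(c,[*(b+13*n),zt+82]),"handle bottom front",proj(c,[*(b+10*n),zt+82]),"tip front",proj(c,[*(b+5*n),zt]),"tip front chamf",proj(c,[*(b+4*n),zt]))
for v in range(190,206): 
    x=int(round(240.2+(v-190)*.2165)); print(v,np.round(f[v,x:x+3].mean(0)).astype(int).tolist(),end=";")
print()
for v in range(216,228):
    x=int(round(245.2+(v-216)*.2165)); print(v,np.round(f[v,x-1:x+2].mean((0,))).astype(int).tolist(),end=";")
print()
# depth: central-axis points
for v in list(range(172,190,3))+list(range(202,216,2)):
    x=234.2+(v-165.1)*.2165;xs=int(round(x));P=cloud(c,[(xs+i,v) for i in(-1,0,1)],D[v,xs-1:xs+2]).mean(0)
    print(v,P.round(1),"toward cam",((P[:2]-b)@n).round(2),"lat",((P[:2]-b)@np.array((-.41,.91))).round(2))
v,u=np.nonzero(np.ones((480,640)));
uv=comp(f.astype(np.uint8),(230,208,266,240),(12,90,140),(36,255,255));P=cloud(c,uv,D[uv[:,1],uv[:,0]]);P=P[abs(P[:,2]-146)<8];print("bush depth z",np.median(P[:,2]),P.mean(0))
print(state()["eef_pos"])
E
```

```text
exp red low edge front [[241.17621816 200.28530508]] collar low [[239.1952841  197.78013683]] collar up [[238.61974713 195.18711119]] handle bottom front [[238.77461576 193.40898681]] tip front [[246.23856955 223.42885306]] tip front chamf [[246.28067556 222.86928951]]
190 [39, 108, 123];191 [42, 109, 123];192 [48, 102, 119];193 [52, 99, 118];194 [54, 95, 115];195 [51, 89, 109];196 [52, 83, 104];197 [59, 74, 108];198 [55, 62, 108];199 [60, 63, 106];200 [75, 77, 101];201 [95, 98, 103];202 [96, 97, 99];203 [93, 95, 96];204 [92, 93, 95];205 [92, 93, 96];
216 [94, 94, 95];217 [95, 95, 96];218 [92, 92, 94];219 [93, 93, 94];220 [94, 94, 95];221 [92, 94, 96];222 [85, 94, 100];223 [63, 88, 102];224 [54, 87, 104];225 [52, 87, 104];226 [54, 87, 105];227 [76, 100, 114];
172 [ 629.  -220.5  284.1] toward cam 11.19 lat 2.87
175 [ 629.4 -221.3  277.8] toward cam 11.15 lat 2.03
178 [ 628.8 -221.2  270.8] toward cam 10.66 lat 2.36
181 [ 628.2 -221.   263.8] toward cam 10.22 lat 2.71
184 [ 628.9 -221.6  257.8] toward cam 10.6 lat 1.95
187 [ 628.1 -221.7  250.2] toward cam 9.81 lat 2.22
202 [ 624.3 -225.   208.8] toward cam 4.98 lat 0.66
204 [ 623.8 -224.4  203.7] toward cam 4.81 lat 1.42
206 [ 624.6 -224.6  199.6] toward cam 5.38 lat 0.95
208 [ 624.8 -225.2  194.6] toward cam 5.31 lat 0.31
210 [ 623.9 -224.9  188.7] toward cam 4.72 lat 0.97
212 [ 624.6 -225.1  184.3] toward cam 5.2 lat 0.46
214 [ 624.2 -224.5  179. ] toward cam 5.08 lat 1.25
bush depth z 146.58351840258877 [ 616.23864621 -218.17733461  146.50516451]
[ 620.16337906 -226.17224949  246.78896228]
```

Depth and height agree: the red edge is at row 200.2 against 200.3 expected, and the stem lies 5.07 mm toward the camera against 5.0 for a centred rod. That leaves a lateral correction of about 0.6 mm, and then I go in.

Call:
{"method": "servo_tool", "body": {"moves": [-0.0006,0.0014,0,0,0,-0.0006,0.0014,-0.015,0,0,-0.0006,0.0014,-0.035,0,0,-0.0006,0.0014,-0.06,0,0,-0.0006,0.0014,-0.085,0,0,-0.0006,0.0014,-0.11,0,0,-0.0006,0.0014,-0.135,0,0,-0.0006,0.0014,-0.155,0,0,-0.0006,0.0014,-0.168,0,0,-0.0006,0.0014,-0.175,0,0,-0.0006,0.0014,-0.175,0,0,-0.0006,0.0014,-0.175,0,0]}}

```text
t: 8.47
eef_pos: [620.1, -225.7, 176.9]
tcp_rot: [3.141, -0.0, 0.786]
ft_force: [0.5, -0.0, -0.6]
opening: 0.205
grip_force: 30.0
```

Call:
{"method": "servo_tool", "body": {"moves": [0,0,0,0,0,0,0,0,0,0,0,0,0,0,0,0,0,0,0,0]}}

```text
t: 8.8
eef_pos: [620.0, -225.6, 176.9]
tcp_rot: [3.141, -0.0, 0.786]
ft_force: [-0.5, -0.0, -0.8]
opening: 0.207
grip_force: 30.0
```

```bash
python3 - <<'E'
from rel import *
c=get_calibration("side")
f=np.mean([read_camera("side")[0].astype(float) for _ in range(4)],0)
cv2.imwrite("pics/s6.png",cv2.resize(f[170:290,190:310].astype(np.uint8),(600,600),interpolation=2))
b=np.array((620.05,-227.7));n=np.array((.909,.417));zt=84.0
for k,r,h in(("red low",5,59),("collar low",13,76),("handle bottom",10,82)): print(k,proj(c,[*(b+r*n),zt+h]))
a=np.linspace(0,6.28,60);p=proj(c,np.c_[b[0]+10*np.cos(a),b[1]+10*np.sin(a),a*0+zt+132]);print("exp cap",cv2.fitEllipse(p.astype(np.float32))[:2])
e=cv2.fitEllipse(cv2.convexHull(comp(f.astype(np.uint8),(225,180,265,208),(20,110,120),(34,255,255)).astype(np.float32)));print("cap",e[:2])
for v in range(218,238): print(v,np.round(f[v,245:248].mean(0)).astype(int).tolist(),end=";")
s=state();print(s["eef_pos"],s["tcp_rot"],s["ft_force"],s["opening"],s["grip_force"],s["qvel"].round(4))
E
```

```text
red low [[247.11859463 227.44568425]]
collar low [[245.40739223 225.71799287]]
handle bottom [[245.03957344 221.77330752]]
exp cap ((241.1443328857422, 196.175048828125), (11.431138038635254, 14.330133438110352))
cap ((241.16192626953125, 197.00331115722656), (10.634678840637207, 12.823949813842773))
218 [40, 113, 128];219 [41, 114, 128];220 [43, 114, 129];221 [48, 111, 128];222 [54, 104, 124];223 [56, 97, 118];224 [53, 90, 111];225 [46, 77, 108];226 [43, 58, 109];227 [58, 61, 108];228 [78, 83, 101];229 [80, 92, 104];230 [66, 98, 115];231 [59, 101, 123];232 [58, 103, 125];233 [56, 101, 124];234 [55, 96, 116];235 [58, 91, 109];236 [84, 99, 109];237 [116, 120, 120];[ 619.92923202 -225.58551461  176.71300885] [ 3.14143016e+00 -7.87821935e-05  7.85747473e-01] [-0.50527493 -0.45471218 -1.2851151 ] 0.2033648304590119 29.994147419929504 [ 0.0011  0.0004  0.0008 -0.0005 -0.0012  0.0019]
```

View pics/s6.png

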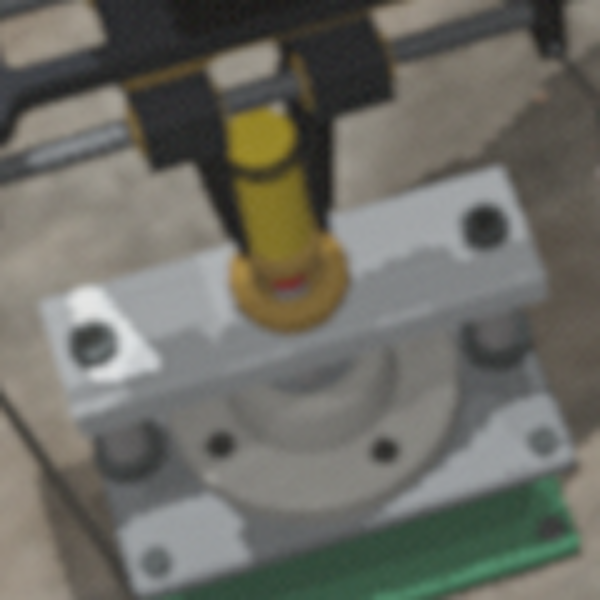

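The red mark sits at crop (288,284), within about 0.1 px of the predicted row for its final depth. The cap is laterally on axis, and the contact forces are near zero with the arm still.

```bash
python3 -c "
from cell import *
print(job_done())"
```

```text
the job is handed in; nothing more can be done
None
```

I handed the job in with the probe held still and upright in the bush, its red mark level with the bush top and centred to within about 1 mm by the side camera (the arm blocked the top view). I saw no sign of contact with the stand. The bolt and nut were undisturbed after the lift, and nothing I did went near the tape measure, though I took no later check picture of any of them.

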